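# Fit the missing push rivet in the shavings-box cover

### The job

The grey cover of the ski-wax shavings box is missing one of its four push rivets. Take the loose rivet from its wooden stand, push it fully home in the cover's open hole with its orange pin still standing up, then press the pin in flush with the black collar to lock it and let go. The cover lies on soft foam that tears if you lean on it, so press gently, and leave the wax, file, bevel guide and thermometer where they are.

Things in the scene. Friction and masses are not known exactly. Their poses are not given: they have to be found in the camera images.
- rivet: loose black push rivet, upright; origin at the centre of its collar's underside, z up. Collar (grip here): disc 26 mm in diameter, 10 mm thick (z 0 to 10 mm). Below it a shank 12 mm in diameter, 16 mm long, its last 5 mm tapering to 9 mm. Above stands the round orange pin, 11 mm in diameter, 9 mm proud of the collar's top. Starts with its collar resting on the stand
- pin (a joint): travel of the rivet's orange pin in m: 0 = standing 9 mm proud of the collar's top, 0.009 = flush with the collar. It is a stiff friction fit: it only moves under about 11 N and stays where it is left
- cover: grey plastic cover 170 x 120 x 10 mm, level; origin at the centre of its underside, x along its long side, z up. Three corners carry fitted rivets (26 mm collars, 10 mm high). It is not rigid: under some 4 N it drops by a play of 0 to 10 mm, different each time, then springs on soft foam and sinks some mm more. Over 20 N on it, also through the rivet, tears the foam
- hole (a point): centre of the mouth of the open hole, on the cover's top face, near the corner at the cover's x = -60, y = +36 mm; a vertical through hole 13.4 mm in diameter with a 1.5 mm chamfer, free underneath; axes as the cover's. How far a pin pressed here must be followed down is not known beforehand, as the cover yields
- stand: fixed wooden block 64 x 64 x 30 mm with a wide (19 mm) hole 22 mm deep in its top, in which the rivet's shank stands loosely; origin at the centre of its underside
- wax: blue glide wax block 75 x 42 x 28 mm, loose, bystander; origin at the centre of its underside
- guide: green plastic bevel guide 70 x 40 x 36 mm, loose, bystander; origin at the centre of its underside
- thermo: chrome snow thermometer, a dial 44 mm in diameter and 15 mm high with a 50 mm probe along its +x, loose, bystander; origin at the centre of the dial's underside
- file: steel edge file with wooden handle, 230 mm long along its y, 25 mm wide, 16 mm high, loose, bystander; origin on its underside, near the middle

How it is judged:
By the outcome, as a careful person would: the job done as asked, in the order asked, and still so for the second after the job is handed in, with the robot touching nothing.
It also fails if it takes over 51 s, if anything falls off the work surface, if the arm or the gripper's body presses on something with over 40 N, if the wrist force passes 120 N, or if a joint passes its speed limit or range.

### The arm

A 7-joint arm with a two-finger parallel gripper is mounted at the origin on the work surface. World frame = base frame: x ahead of the robot, y to its left, z up, the work surface at z = 0. Lengths are in m, angles in rad, forces in N, time in s.
With the tool pointing down it reaches from about 0.4 to 0.85 m from the base axis. Payload 4.5 kg.
Tool frame: the origin (TCP) lies at the very end of the fingers, on their centre line; the grasp point (between the pads) lies 19 mm behind it; x points along the fingers, y is the direction in which the jaws open and shut, and the axes are right-handed (so a half turn about x gives the same grasp; the last joint's range is limited). The gripper opens to 88 mm and grips with 3 to 60 N. Pads are 18 mm wide; open, the fingers measure 123 mm over their backs; the gripper's body (75 mm by 187 mm) begins 45 mm behind the grasp point.
Start: joints at [-1.261, 0.689, -0.195, 1.565, 0.157, 0.902, -0.215], TCP at [0.17, 0.601, 0.218] pointing down, gripper open.
Joint ranges: [-3.01, 3.01], [-0.46, 2.08], [-1.47, 1.51], [0.13, 2.56], [-1, 4.14], [0.04, 2.09], [-2.66, 2.66]. Speed limits (rad/s): [2.57, 2.57, 3.14, 3.14, 3.14, 3.14, 3.14].

### API

Orientations are given as a unit quaternion [x, y, z, w].
In Python, from workcell import arm gives the robot as it stands.
- The arm moves only by the shell command python3 -m pendant 'ROWS'. ROWS is a JSON object of lists of equal length, an entry for each row: "linear": the shift along the tool's x, y, z in m, a list of three; "yaw": the turn about the tool's x in degrees; "claw": the finger opening in m, from 0 to 0.0881. A call has 1 to 8 rows; each row is the pose to reach, as a shift and turn from the pose commanded when the call began, along the tool's axes at that moment; what a row does not reach only later rows make up. A row lasts 1/12 s, in which the tool goes at most 41.7 mm and 7.16 degrees, less where a joint would pass 70% of its speed; a pose out of reach is approached as far as the arm can. A call with a gripper value outside its range is refused whole. The fingers move at their own pace and stop on an object; the grip force is fixed at half the most. Time passes only in rows, so rows that repeat a pose let the fingers close. It gives the time, the measured TCP pose, the force and the opening at its end, in the units of the state.
- arm.get_obs(): the state, without advancing time (a new reading comes with each control period).
- arm.grab_frame(name): name is "scene" or "top" or "wrist"; returns the picture (480x640x3 uint8, red, green, blue); there is no depth.
- arm.camera_params(name): a dict with "intrinsics" (3x3 intrinsics, pixels), "dist" ([k1, k2, p1, p2, k3] as OpenCV has them; the pictures are not rectified), "xyz" and "attitude" of the camera in the world; the wrist camera has in their place "T_tool_cam" (4x4, takes a point from camera to tool coordinates, whose origin is the TCP and whose axes are the tool frame's). Camera axes: x right, y up, looking along -z (the intrinsics and any distortion apply to the point x, -y, -z); pixel columns grow to the right and rows downward; lengths in m; the calibration is good to about 2 mm. A picture is of the moment at which its call begins: read the wrist's pose just before it. camera_params takes no time and is no camera call.
- arm.hand_in(): hands the job in, once; it reports no verdict.
The state is a dict: "time_s": time; "qpos": joint angles; "qvel": joint speeds; "joint_efforts": joint torques, N m; "tool_pos": TCP position; "orientation": TCP orientation; "force": force on the tool from outside, world axes, zero at the start; "wrist_torque": the same for the moment, N m; "finger_gap": finger opening in m.
Only numpy, scipy, OpenCV 4.12 (cv2) and the standard library are available. Lean on these libraries where they do the work, as an engineer would, in place of code of your own. Each camera call takes 0.05 s, during which the arm holds its last target.

## Working session

There is one attempt and no reset: what is moved stays moved. The work goes in short steps, Python scripts to look and compute and a shell command to move; the robot and the scene stay as the last step left them, time stands still between calls to the robot, and variables do not carry over. Pictures are saved under pics/ and viewed, and the job is handed in when it is done.

```bash
ls; mkdir -p pics
python3 - <<'E'
from workcell import arm
import cv2,json
o=arm.get_obs();print(o)
for n in ["scene","top","wrist"]:
    print(n,arm.camera_params(n))
for n in ["scene","top","wrist"]:
    cv2.imwrite(f"pics/{n}0.png",arm.grab_frame(n)[:,:,::-1])
E
```

```text
pics
{'time_s': 0.0, 'qpos': array([-1.26123185,  0.68996071, -0.19449339,  1.56634979,  0.15731762,
        0.90248827, -0.21511817]), 'qvel': array([ 6.75161156e-04, -1.10157830e-04, -6.78812564e-05,  6.81830306e-04,
       -4.11970096e-04, -4.68891388e-04, -7.35018554e-04]), 'joint_efforts': array([-8.11261434e-04, -5.27554715e+01, -1.26714237e+00, -1.53429615e+01,
       -5.26577351e-02,  6.42101193e-03,  1.56721644e-04]), 'tool_pos': array([0.17006057, 0.6007234 , 0.21672254]), 'orientation': array([ 0.09652647,  0.70043042, -0.09780771,  0.7003667 ]), 'force': array([ 0.38307262, -0.30777196,  0.02412915]), 'wrist_torque': array([ 0.00015367, -0.0090537 ,  0.07711261]), 'finger_gap': 0.08794729864375862}
scene {'intrinsics': array([[507.21903364,   0.        , 316.79009067],
       [  0.        , 507.21903364, 235.29014975],
       [  0.        ,   0.        ,   1.        ]]), 'dist': array([-0.11659098,  0.        ,  0.        ,  0.        ,  0.        ]), 'xyz': array([1.05925121, 0.43857234, 0.55594177]), 'attitude': array([0.18992407, 0.39883366, 0.80007312, 0.40588614])}
t
[... 283 characters left out ...]
0.93717299]), 'attitude': array([ 0.01796386, -0.01987823, -0.69903634,  0.71458404])}
wrist {'intrinsics': array([[350.22644717,   0.        , 319.56267427],
       [  0.        , 350.22644717, 236.93764543],
       [  0.        ,   0.        ,   1.        ]]), 'dist': array([-0.05668499,  0.        ,  0.        ,  0.        ,  0.        ]), 'T_tool_cam': array([[ 5.13456409e-04,  2.64006888e-01, -9.64520658e-01,
        -1.68358172e-01],
       [ 9.99999711e-01,  4.04590630e-04,  6.43087288e-04,
        -7.01226745e-04],
       [ 5.60015494e-04, -9.64520710e-01, -2.64006604e-01,
        -6.82928553e-02],
       [ 0.00000000e+00,  0.00000000e+00,  0.00000000e+00,
         1.00000000e+00]])}
```

View pics/scene0.png

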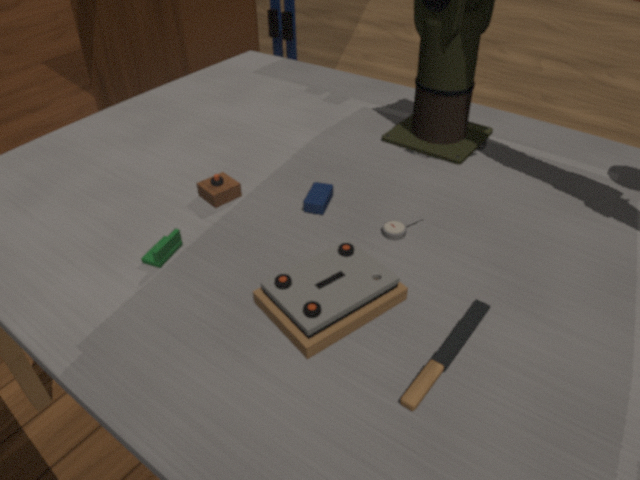

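View pics/top0.png

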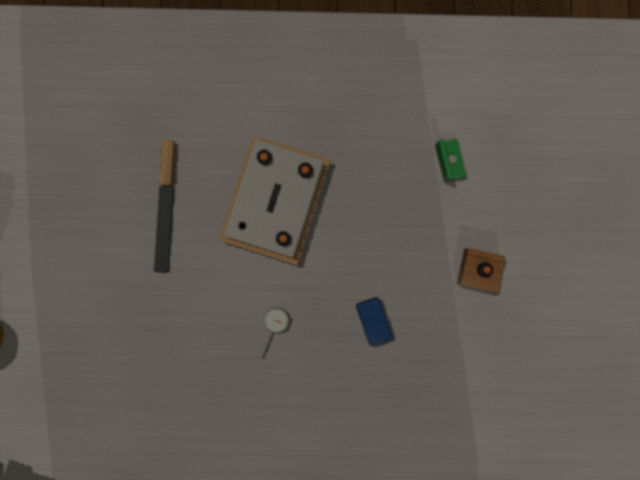

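View pics/wrist0.png

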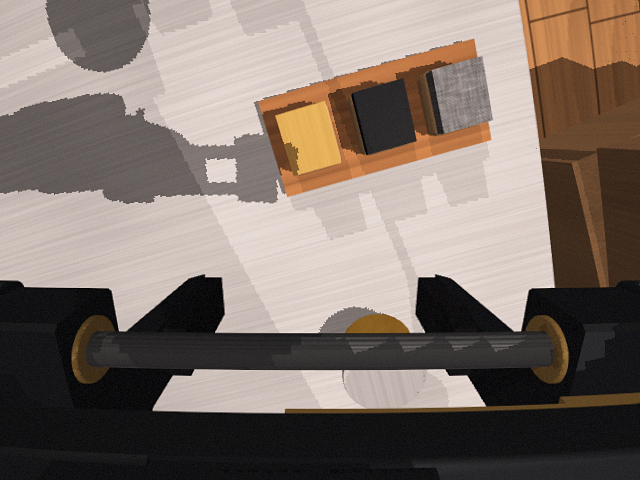

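The top view shows the hole near (242,226) and the rivet near (485,269). In the scene view they are near (377,276) and (217,180). I'll enlarge both places in each view.

Run:
```python
import cv2,numpy as np
t=cv2.imread("pics/top0.png");s=cv2.imread("pics/scene0.png")
def c(im,x,y,w,h,k): return cv2.resize(np.clip(im[y:y+h,x:x+w]*1.8,0,255).astype('uint8'),None,fx=k,fy=k,interpolation=cv2.INTER_CUBIC)
cv2.imwrite("pics/c_top.png",np.hstack([c(t,215,130,120,140,3.5),c(t,450,235,70,140,3.5)[:490]]))
a=c(s,250,230,160,120,4); b=c(s,187,160,64,50,8)
cv2.imwrite("pics/c_sc1.png",a);cv2.imwrite("pics/c_sc2.png",b)
```

```text
(no output)
```

View pics/c_top.png

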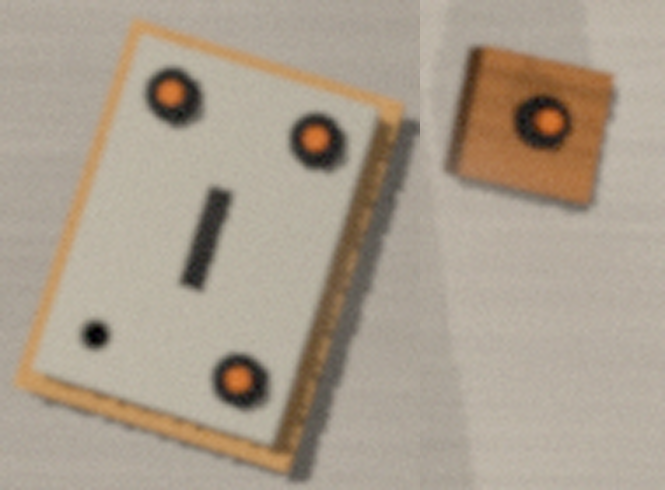

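View pics/c_sc1.png

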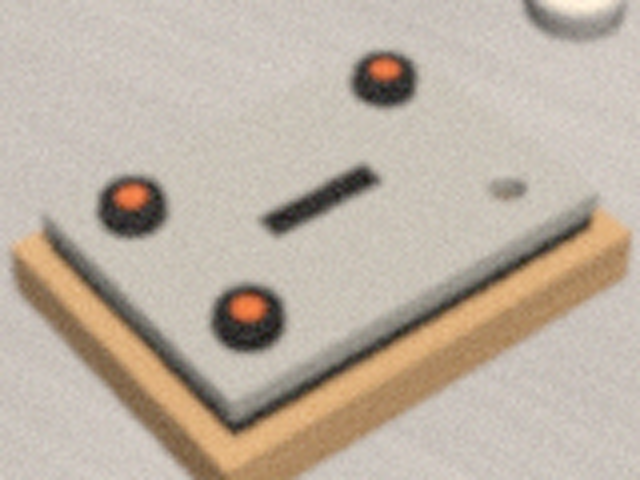

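View pics/c_sc2.png

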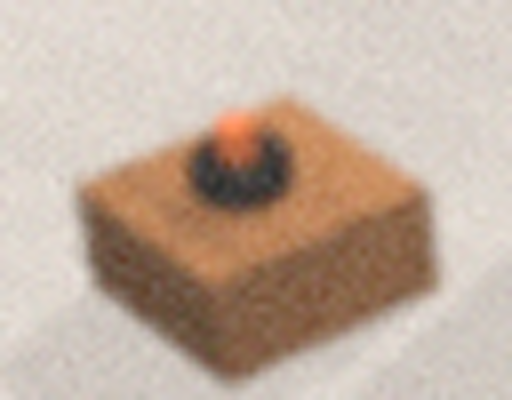

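Pixels read from the crops: hole at top (242.1,225.4) and scene (377,277), and pin top at top view (486.9,269.6) and scene view (216.2,175.2). I'll triangulate these.

```bash
cat > h.py <<'E'
import numpy as np, cv2
from scipy.spatial.transform import Rotation as R
from workcell import arm
def cam(n,obs=None):
    p=arm.camera_params(n)
    if n=="wrist":
        Rt=R.from_quat(obs["orientation"]).as_matrix();T=p["T_tool_cam"]
        return p["intrinsics"],p["dist"],Rt@T[:3,:3],np.array(obs["tool_pos"])+Rt@T[:3,3]
    return p["intrinsics"],p["dist"],R.from_quat(p["attitude"]).as_matrix(),np.array(p["xyz"])
def ray(c,uv):
    K,d,Rm,o=c
    q=cv2.undistortPoints(np.array([[uv]],float),K,d)[0,0]
    v=Rm@np.array([q[0],-q[1],-1.]);return o,v/np.linalg.norm(v)
def proj(c,P):
    K,d,Rm,o=c
    q=(np.atleast_2d(P)-o)@Rm; q=q*[1,-1,-1]
    return cv2.projectPoints(q,np.zeros(3),np.zeros(3),K,d)[0][:,0]
def tri(cs,uvs):
    A=np.zeros((3,3));b=np.zeros(3);rs=[]
    for c,uv in zip(cs,uvs):
        o,v=ray(c,uv);M=np.eye(3)-np.outer(v,v);A+=M;b+=M@o;rs.append(M)
    P=np.linalg.solve(A,b)
    return P,[np.round(proj(c,P)[0]-uv,2) for c,uv in zip(cs,uvs)]
def atz(c,uv,z):
    o,v=ray(c,uv);return o+v*(z-o[2])/v[2]
def totool(obs,d): return R.from_quat(obs["orientation"]).as_matrix().T@np.array(d)
E
python3 - <<'E'
from h import *
t,s=cam("top"),cam("scene")
print("hole",tri([t,s],[(242.1,225.4),(377,277)]))
print("pin",tri([t,s],[(486.9,269.6),(216.2,175.2)]))
# other rivets pins: top crop /3.5+(215,130), scene crop/4+(250,230)
for a,b in [((170,93),(248,305)),((316,138),(131,195)),((238,379),(384,68))]:
    print("riv",tri([t,s],[np.array(a)/3.5+[215,130],np.array(b)/4+[250,230]]))
o=arm.get_obs();print(R.from_quat(o["orientation"]).as_matrix().round(4))
E
```

```text
hole (array([0.55822211, 0.16409312, 0.03969294]), [array([-0.25,  0.15]), array([-0.32,  0.01])])
pin (array([ 0.49360737, -0.24478678,  0.04646216]), [array([ 0.04, -0.03]), array([0.05, 0.01])])
riv (array([0.67311435, 0.12952081, 0.05209581]), [array([ 0.07, -0.05]), array([0.1, 0. ])])
riv (array([0.65307444, 0.05990442, 0.05152084]), [array([-0.06,  0.05]), array([-0.08, -0.  ])])
riv (array([0.53769445, 0.09397923, 0.0515426 ]), [array([-0.05,  0.03]), array([-0.06,  0.  ])])
[[-3.000e-04  2.723e-01  9.622e-01]
 [-1.400e-03  9.622e-01 -2.723e-01]
 [-1.000e+00 -1.400e-03  1.000e-04]]
```

```bash
python3 -m pendant '{"linear":[[0.08,-0.315,0.492],[0.08,-0.315,0.492],[0.08,-0.315,0.492],[0.08,-0.315,0.492],[0.08,-0.315,0.492],[0.08,-0.315,0.492],[0.08,-0.315,0.492],[0.08,-0.315,0.492]],"yaw":[0,0,0,0,0,0,0,0],"claw":[0.088,0.088,0.088,0.088,0.088,0.088,0.088,0.088]}'
python3 - <<'E'
from h import *
o=arm.get_obs();print(o["time_s"],totool(o,np.array([.558,.164,.137])-o["tool_pos"]))
E
```

```text
time_s: 0.82
tool_pos: [0.3902, 0.3526, 0.172]
orientation: [0.097, 0.7, -0.097, 0.7]
force: [0.3, 0.4, 1.4]
finger_gap: 0.0883
0.8167 [ 0.03498923 -0.13587935  0.2127436 ]
```

```bash
python3 -m pendant '{"linear":[[0.035,-0.136,0.213],[0.035,-0.136,0.213],[0.035,-0.136,0.213],[0.035,-0.136,0.213],[0.035,-0.136,0.213],[0.035,-0.136,0.213],[0.035,-0.136,0.213],[0.035,-0.136,0.213]],"yaw":[0,0,0,0,0,0,0,0],"claw":[0.088,0.088,0.088,0.088,0.088,0.088,0.088,0.088]}'
python3 - <<'E'
from h import *
o=arm.get_obs();im=arm.grab_frame("wrist")
import pickle;pickle.dump(o,open("o1.pkl","wb"))
cv2.imwrite("pics/w1.png",im[:,:,::-1])
print(o["tool_pos"],o["qvel"].round(3),o["qpos"].round(2),o["force"],proj(cam("wrist",o),[.5582,.1641,.04]))
E
```

```text
time_s: 1.48
tool_pos: [0.5591, 0.161, 0.1363]
orientation: [0.099, 0.7, -0.101, 0.7]
force: [-0.8, 0.5, 0.0]
finger_gap: 0.088
[0.55907544 0.16100477 0.1363371 ] [-0.07  -0.024 -0.072  0.035 -0.022 -0.01  -0.02 ] [-0.21  0.75 -0.26  1.77  0.29  0.66  0.65] [-0.77860905  0.45299074  0.04625617] [[324.4638783 229.5984411]]
```

View pics/w1.png

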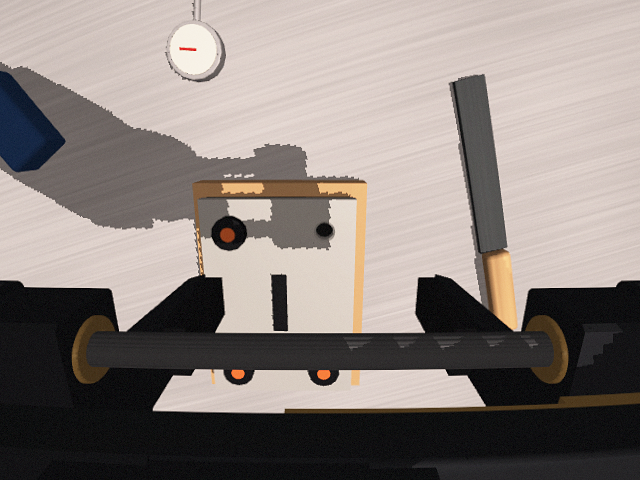

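The hole is at (324.5,229.5), within a pixel of the prediction, and the cover is aligned with the tool. I'll take a second, lower view with the arm settled.

```bash
python3 -m pendant '{"linear":[[0.02,0.01,-0.015],[0.04,0.02,-0.03],[0.04,0.02,-0.03],[0.04,0.02,-0.03],[0.04,0.02,-0.03]],"yaw":[0,0,0,0,0],"claw":[0.088,0.088,0.088,0.088,0.088]}'
python3 - <<'E'
from h import *
import pickle
o=arm.get_obs();im=arm.grab_frame("wrist")
pickle.dump(o,open("o2.pkl","wb"))
cv2.imwrite("pics/w2.png",im[:,:,::-1])
p=proj(cam("wrist",o),[.5582,.1641,.04])[0]
print(o["tool_pos"],abs(o["qvel"]).max(),o["force"],p,R.from_quat(o["orientation"]).as_matrix().round(4))
def c(im,p):
    x,y=int(p[0])-30,int(p[1])-30
    print(x,y); return cv2.resize(im[y:y+60,x:x+60],None,fx=6,fy=6,interpolation=cv2.INTER_CUBIC)
im1=cv2.imread("pics/w1.png")
cv2.imwrite("pics/w12.png",np.hstack([c(im1,(324,229)),c(im[:,:,::-1],p)]))
E
```

```text
time_s: 1.95
tool_pos: [0.5338, 0.1939, 0.098]
orientation: [0.097, 0.7, -0.096, 0.701]
force: [0.2, 0.0, 0.7]
finger_gap: 0.0878
[0.53377767 0.19394209 0.09798448] 0.023538121376854074 [0.19110032 0.04823905 0.69023485] [289.13915304 289.1584889 ] [[ 7.000e-04  2.704e-01  9.628e-01]
 [ 4.000e-04  9.628e-01 -2.704e-01]
 [-1.000e+00  6.000e-04  6.000e-04]]
294 199
259 259
```

View pics/w12.png

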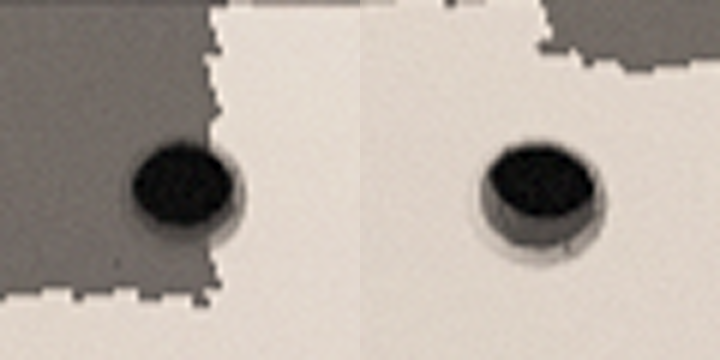

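View pics/w2.png

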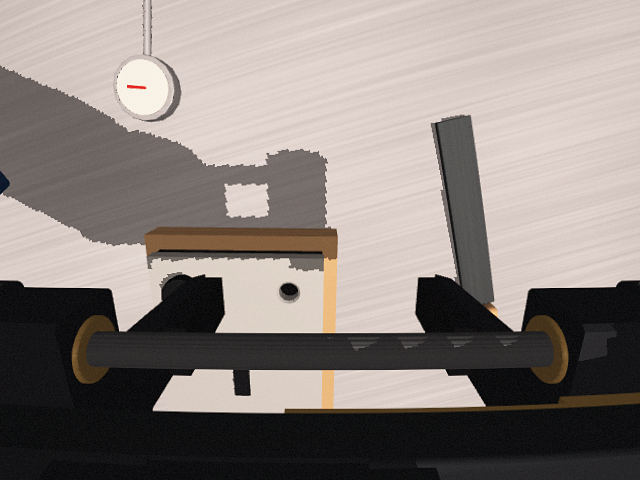

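Chamfer ring centres: first view (324.8,230.8), second view (288.7,292.1). I'll triangulate these and head for the rivet.

Run:
```python
from h import *
import pickle
a,b=[cam("wrist",pickle.load(open(f,"rb"))) for f in ("o1.pkl","o2.pkl")]
t,s=cam("top"),cam("scene")
print(tri([a,b],[(324.8,230.8),(288.7,292.1)]))
print(tri([a,b,t,s],[(324.8,230.8),(288.7,292.1),(242.1,225.4),(377,277)]))
for z in (.038,.040,.042): print(z,atz(a,(324.8,230.8),z),atz(b,(288.7,292.1),z))
o=arm.get_obs();print(totool(o,np.array([.493,-.245,.125])-o["tool_pos"]))
```

```text
(array([0.55764606, 0.16448331, 0.04633289]), [array([0.03, 0.02]), array([-0.04, -0.02])])
(array([0.55896933, 0.16401004, 0.04088758]), [array([-0.17,  0.03]), array([ 0.53, -1.41]), array([-0.29, -0.35]), array([-0.59, -0.33])])
0.038 [0.55970098 0.16396895 0.038     ] [0.56107373 0.16271546 0.038     ]
0.04 [0.55920302 0.16408777 0.04      ] [0.56025593 0.16314427 0.04      ]
0.042 [0.55870506 0.16420659 0.042     ] [0.55943814 0.16357307 0.042     ]
[-0.02703254 -0.43312015  0.07921809]
```

```bash
python3 -m pendant '{"linear":[[-0.027,-0.433,0.079],[-0.027,-0.433,0.079],[-0.027,-0.433,0.079],[-0.027,-0.433,0.079],[-0.027,-0.433,0.079],[-0.027,-0.433,0.079],[-0.027,-0.433,0.079],[-0.027,-0.433,0.079]],"yaw":[0,0,0,0,0,0,0,0],"claw":[0.088,0.088,0.088,0.088,0.088,0.088,0.088,0.088]}'
python3 - <<'E'
from h import *
o=arm.get_obs();print(totool(o,np.array([.493,-.245,.125])-o["tool_pos"]))
E
```

```text
time_s: 2.67
tool_pos: [0.5024, -0.1414, 0.1189]
orientation: [0.097, 0.7, -0.098, 0.701]
force: [1.0, 0.1, -0.3]
finger_gap: 0.088
[-0.0059955  -0.1022315   0.01931728]
```

```bash
python3 -m pendant '{"linear":[[-0.003,-0.04,0.008],[-0.006,-0.08,0.016],[-0.006,-0.098,0.02],[-0.006,-0.098,0.02],[-0.006,-0.098,0.02],[-0.006,-0.098,0.02],[-0.006,-0.098,0.02]],"yaw":[0,0,0,0,0,0,0],"claw":[0.088,0.088,0.088,0.088,0.088,0.088,0.088]}'
python3 - <<'E'
from h import *
import pickle
o=arm.get_obs();im=arm.grab_frame("wrist")
pickle.dump(o,open("o3.pkl","wb"))
cv2.imwrite("pics/w3.png",im[:,:,::-1])
p=proj(cam("wrist",o),[.4936,-.2448,.0465])[0]
print(o["tool_pos"],abs(o["qvel"]).max(),p,o["qpos"].round(2))
x,y=int(p[0])-50,int(p[1])-50
print(x,y);cv2.imwrite("pics/w3c.png",cv2.resize(im[y:y+100,x:x+100,::-1],None,fx=6,fy=6,interpolation=cv2.INTER_CUBIC))
E
```

```text
time_s: 3.25
tool_pos: [0.4954, -0.236, 0.1241]
orientation: [0.097, 0.7, -0.096, 0.701]
force: [-0.3, 0.4, 0.9]
finger_gap: 0.0876
[ 0.49538603 -0.23604264  0.12410824] 0.010349650153309891 [308.39586994 239.02285497] [ 0.58  0.74 -0.36  1.88  0.43  0.6   1.24]
258 189
```

View pics/w3c.png

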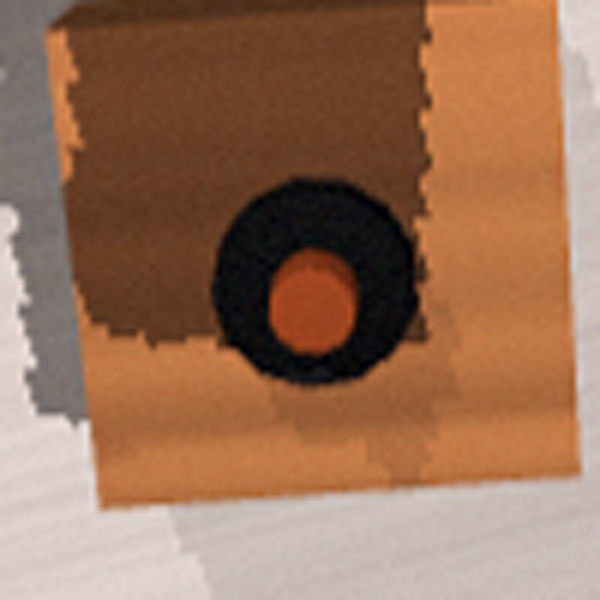

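View pics/w3.png

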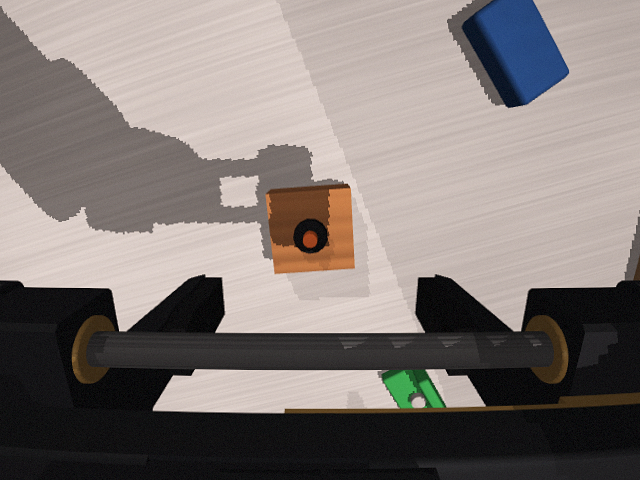

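The pin top centre is at (309.7,240.1), against a predicted (308.4,239.0). I'll combine the views.

Run:
```python
from h import *
import pickle
o=pickle.load(open("o3.pkl","rb"))
a=cam("wrist",o);t,s=cam("top"),cam("scene")
P,_=tri([a,t,s],[(309.7,240.1),(486.9,269.6),(216.2,175.2)]);print(P,_)
print(atz(a,(309.7,240.1),.049),atz(t,(486.9,269.6),.049))
o=arm.get_obs();print(totool(o,np.array([.494,-.2458,.0]) -o["tool_pos"]))
```

```text
[ 0.49406056 -0.24425643  0.04709743] [array([-0.44, -0.46]), array([-0.16, -0.32]), array([ 0.02, -0.1 ])]
[ 0.49397744 -0.24384993  0.049     ] [ 0.4935371  -0.24392003  0.049     ]
[ 0.12398611 -0.00988539  0.001296  ]
```

```bash
python3 -m pendant '{"linear":[[0.03,-0.004,0.001],[0.06,-0.008,0.001],[0.08,-0.008,0.001],[0.09,-0.008,0.001],[0.09,-0.008,0.001],[0.09,-0.008,0.001]],"yaw":[0,0,0,0,0,0],"claw":[0.07,0.06,0.05,0.05,0.05,0.05]}'
python3 - <<'E'
from h import *
import pickle
o=arm.get_obs();im=arm.grab_frame("wrist")
pickle.dump(o,open("o4.pkl","wb"))
cv2.imwrite("pics/w4.png",im[:,:,::-1])
print(o["tool_pos"],abs(o["qvel"]).max(),o["force"],proj(cam("wrist",o),[[.4938,-.244,.049],[.4938,-.244,.03]]))
cv2.imwrite("pics/s4.png",arm.grab_frame("scene")[140:230,170:290,::-1].repeat(5,0).repeat(5,1))
E
```

```text
time_s: 3.8
tool_pos: [0.494, -0.2449, 0.0339]
orientation: [0.097, 0.7, -0.096, 0.7]
force: [0.2, 0.3, 0.2]
finger_gap: 0.0507
[ 0.49403641 -0.24493833  0.0339209 ] 0.029440384962856385 [0.24267878 0.33101444 0.16534939] [[323.06980548 289.55907165]
 [322.72200785 274.81524384]]
```

View pics/w4.png

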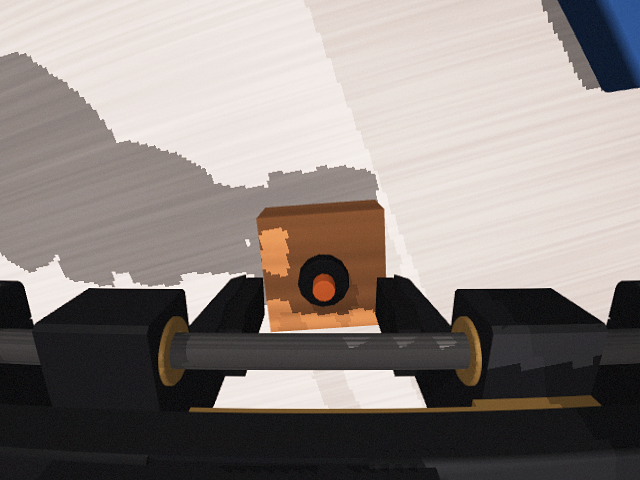

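View pics/s4.png

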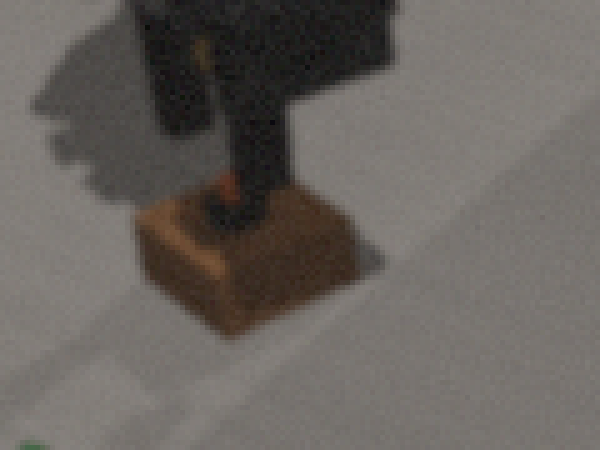

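The pin top is at (324,289), within 1 px of the prediction, and the rivet sits between the fingers at collar height. I'll close the fingers.

```bash
python3 -m pendant '{"linear":[[0,0,0],[0,0,0],[0,0,0],[0,0,0],[0,0,0],[0,0,0]],"yaw":[0,0,0,0,0,0],"claw":[0.03,0.02,0.015,0.015,0.015,0.015]}'
python3 -c "
from h import *
o=arm.get_obs();print(o['tool_pos'],o['finger_gap'],o['force'])"
```

```text
time_s: 4.4
tool_pos: [0.4935, -0.2461, 0.0338]
orientation: [0.097, 0.7, -0.097, 0.7]
force: [0.1, 0.4, -0.5]
finger_gap: 0.0152
[ 0.49350634 -0.2460942   0.03376178] 0.015171006349769093 [ 0.12808041  0.43019638 -0.49234623]
```

The gap is 15 mm, so the collar isn't between the pads. I'll look.

Run:
```python
from h import *
import pickle
o=arm.get_obs();im=arm.grab_frame("wrist")
pickle.dump(o,open("o5.pkl","wb"))
s=arm.grab_frame("scene")
cv2.imwrite("pics/w5.png",cv2.resize(im[180:340,220:420,::-1],None,fx=4,fy=3.75,interpolation=cv2.INTER_CUBIC))
cv2.imwrite("pics/s5.png",cv2.resize(np.clip(s[140:220,170:270,::-1]*1.8,0,255).astype('uint8'),None,fx=6,fy=6,interpolation=cv2.INTER_CUBIC))
```

```text
(no output)
```

View pics/w5.png

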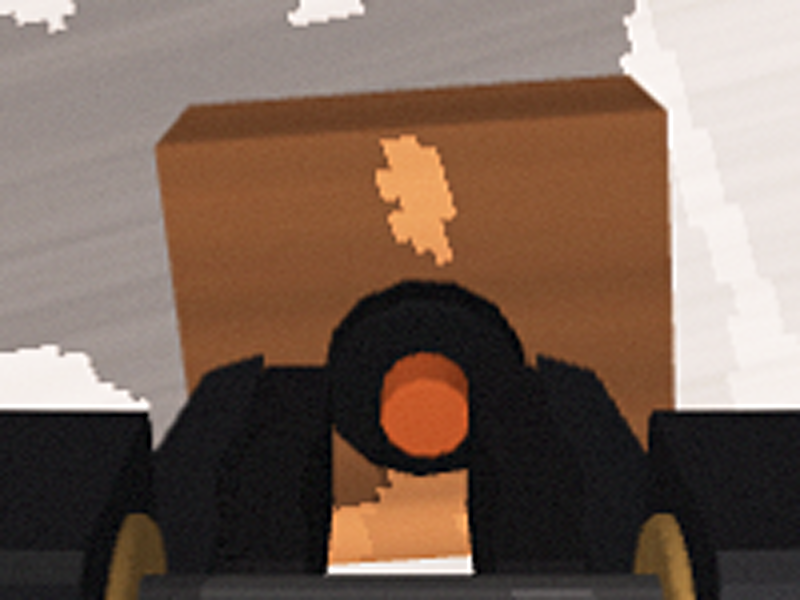

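View pics/s5.png

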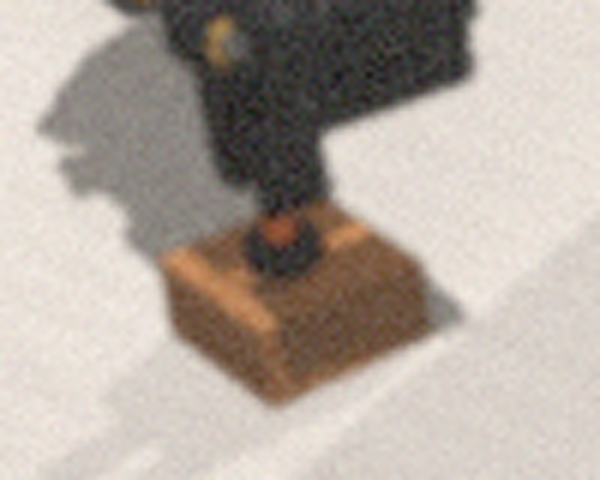

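Run:
```python
from h import *
import pickle
o=pickle.load(open("o5.pkl","rb"));a=cam("wrist",o)
Rt=R.from_quat(o["orientation"]).as_matrix()
for x in (0,-.01,-.019,-.03):
  for z in (-.009,.009):
    q=[proj(a,o["tool_pos"]+Rt@np.array([x,y,z]))[0] for y in (-.0076,.0076)]
    print(x,z,[ ((p-[220,180])*[4,3.75]).round() for p in q], np.round(q,1).tolist())
b=cam("wrist",pickle.load(open("o3.pkl","rb")));t,s=cam("top"),cam("scene")
c4=cam("wrist",pickle.load(open("o4.pkl","rb")))
print(tri([b,c4],[(309.7,240.1),(324,289)]))
c=np.array([.4938,-.244,0])
for z in (.03,.04,.049):
  print(z,((proj(a,c+[0,0,z])[0]-[220,180])*[4,3.75]).round())
```

```text
0 -0.009 [array([345., 307.]), array([464., 307.])] [[306.2, 262.0], [336.1, 262.0]]
0 0.009 [array([346., 429.]), array([463., 429.])] [[306.6, 294.5], [335.7, 294.5]]
-0.01 -0.009 [array([342., 333.]), array([468., 333.])] [[305.5, 268.9], [337.1, 268.9]]
-0.01 0.009 [array([344., 461.]), array([466., 461.])] [[305.9, 303.0], [336.6, 303.0]]
-0.019 -0.009 [array([339., 359.]), array([472., 359.])] [[304.7, 275.9], [338.0, 275.8]]
-0.019 0.009 [array([341., 493.]), array([470., 493.])] [[305.2, 311.5], [337.4, 311.5]]
-0.03 -0.009 [array([334., 395.]), array([477., 395.])] [[303.6, 285.4], [339.3, 285.4]]
-0.03 0.009 [array([337., 537.]), array([475., 537.])] [[304.2, 323.2], [338.6, 323.2]]
(array([ 0.49451596, -0.24389033,  0.04696804]), [array([ 0.23, -0.07]), array([-0.35,  0.1 ])])
0.03 [420. 357.]
0.04 [422. 385.]
0.049 [423. 413.]
```

Run:
```python
from h import *
import pickle
o=pickle.load(open("o5.pkl","rb"));a=cam("wrist",o);s=cam("scene")
Rt=R.from_quat(o["orientation"]).as_matrix()
for x in (0,-.01,-.019,-.025):
    P=[o["tool_pos"]+Rt@np.array([x,y,z]) for y in (-.0256,-.0076,.0076,.0256) for z in (-.009,.009)]
    print(x,((proj(s,P)-[170,140])*6).round().tolist())
for z in (.03,.04,.049): print(z,((proj(s,[.4938,-.244,z])-[170,140])*6).round())
```

```text
0 [[268.0, 204.0], [220.0, 221.0], [293.0, 225.0], [245.0, 243.0], [315.0, 243.0], [267.0, 261.0], [341.0, 265.0], [293.0, 284.0]]
-0.01 [[264.0, 178.0], [216.0, 196.0], [289.0, 199.0], [241.0, 217.0], [311.0, 217.0], [263.0, 235.0], [338.0, 239.0], [289.0, 258.0]]
-0.019 [[260.0, 155.0], [212.0, 172.0], [285.0, 176.0], [237.0, 193.0], [307.0, 193.0], [259.0, 212.0], [334.0, 215.0], [285.0, 234.0]]
-0.025 [[257.0, 139.0], [210.0, 157.0], [283.0, 160.0], [235.0, 178.0], [305.0, 178.0], [256.0, 196.0], [332.0, 199.0], [283.0, 218.0]]
0.03 [[285. 255.]]
0.04 [[281. 229.]]
0.049 [[278. 206.]]
```

Run:
```python
from h import *
im=arm.grab_frame("scene")
cv2.imwrite("pics/s6.png",cv2.resize(np.clip(im[135:215,185:265,::-1]*2.6,0,255).astype('uint8'),None,fx=7,fy=7,interpolation=cv2.INTER_CUBIC))
t=arm.grab_frame("top")
cv2.imwrite("pics/t6.png",cv2.resize(np.clip(t[200:320,420:560,::-1]*2.0,0,255).astype('uint8'),None,fx=5,fy=5,interpolation=cv2.INTER_CUBIC))
```

```text
(no output)
```

View pics/s6.png

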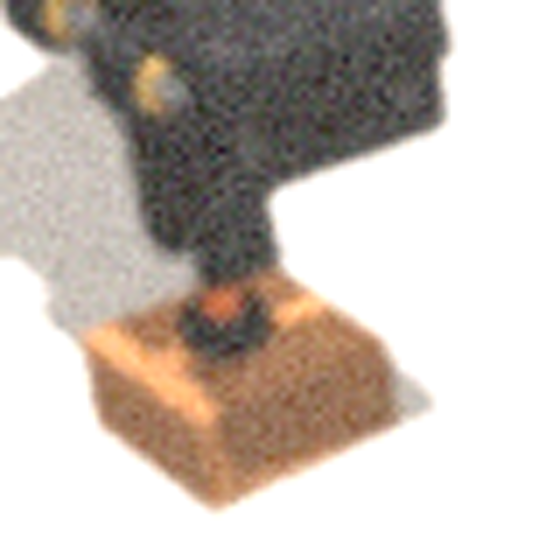

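View pics/t6.png

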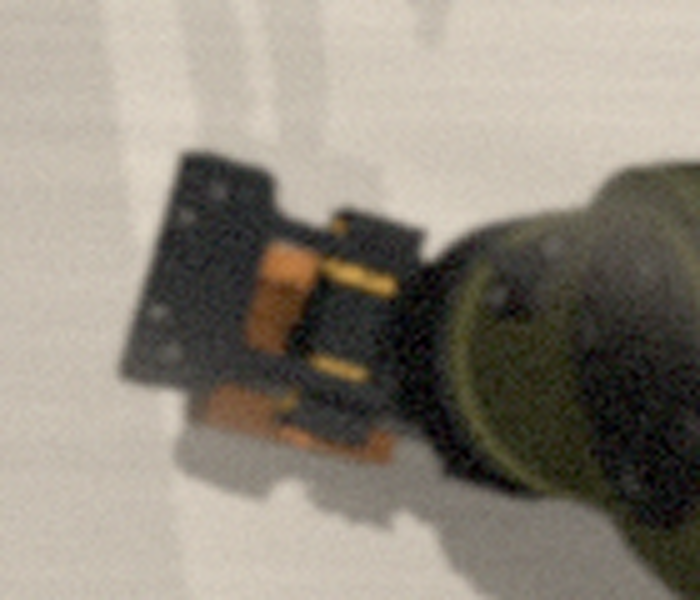

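The scene and wrist views agree. The visible finger ends sit about 20 mm short of the reported TCP, so the fingers closed on nothing above the collar, with no contact force. I'll open, go lower in steps and watch the force.

```bash
python3 -m pendant '{"linear":[[0,0,0],[0,0.002,0.0],[0,0.002,0.0],[0.005,0.002,0.0],[0.01,0.002,0.0],[0.015,0.002,0.0],[0.015,0.002,0.0],[0.015,0.002,0.0]],"yaw":[0,0,0,0,0,0,0,0],"claw":[0.046,0.046,0.046,0.046,0.046,0.046,0.046,0.046]}'
python3 - <<'E'
from h import *
import pickle
o=arm.get_obs();im=arm.grab_frame("wrist")
pickle.dump(o,open("o7.pkl","wb"))
s=arm.grab_frame("scene")
print(o["tool_pos"],o["force"],o["finger_gap"])
A=cv2.resize(im[180:340,220:420,::-1],None,fx=2,fy=2,interpolation=cv2.INTER_CUBIC)
B=cv2.resize(np.clip(s[140:220,185:265,::-1]*2.2,0,255).astype('uint8'),None,fx=4,fy=4,interpolation=cv2.INTER_CUBIC)
cv2.imwrite("pics/ws7.png",np.hstack([A,B]))
E
```

```text
time_s: 5.27
tool_pos: [0.4936, -0.2439, 0.0181]
orientation: [0.097, 0.701, -0.097, 0.7]
force: [0.1, 0.2, 0.4]
finger_gap: 0.0461
[ 0.49362359 -0.24390758  0.01807845] [0.14765917 0.18017893 0.42033014] 0.04613407267918525
```

View pics/ws7.png

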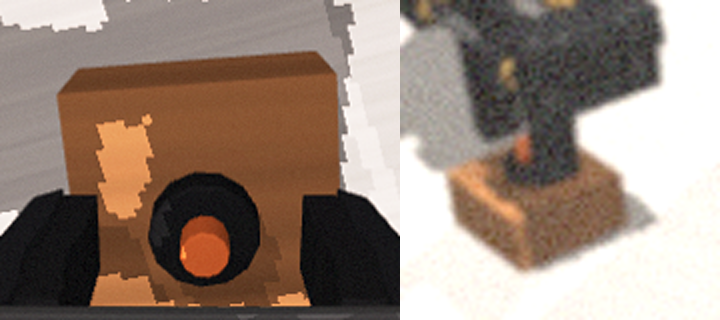

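Reported TCP z is 0.018 with no contact, which confirms the offset. The rivet is centred between the fingers, so I'll go down a bit more.

```bash
python3 -m pendant '{"linear":[[0.0015,0,0],[0.003,0,0],[0.004,0,0],[0.004,0,0]],"yaw":[0,0,0,0],"claw":[0.046,0.046,0.046,0.046]}'
python3 -m pendant '{"linear":[[0.001,0,0],[0.002,0,0],[0.002,0,0]],"yaw":[0,0,0],"claw":[0.046,0.046,0.046]}'
python3 - <<'E'
from h import *
s=arm.grab_frame("scene")
cv2.imwrite("pics/s8.png",cv2.resize(np.clip(s[140:220,185:265,::-1]*2.6,0,255).astype('uint8'),None,fx=7,fy=7,interpolation=cv2.INTER_CUBIC))
E
```

```text
time_s: 5.7
tool_pos: [0.4939, -0.2441, 0.0145]
orientation: [0.097, 0.7, -0.097, 0.7]
force: [0.3, -0.2, 0.0]
finger_gap: 0.0463
time_s: 5.95
tool_pos: [0.494, -0.244, 0.0125]
orientation: [0.097, 0.7, -0.097, 0.7]
force: [0.1, 0.1, -0.1]
finger_gap: 0.0459
```

View pics/s8.png

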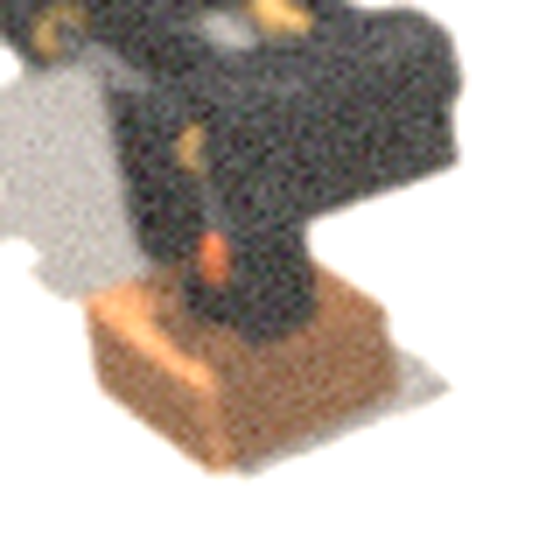

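Run:
```python
from h import *
o=arm.get_obs();s=cam("scene")
Rt=R.from_quat(o["orientation"]).as_matrix()
for x in (-.016,-.02,-.024):
    P=[o["tool_pos"]+Rt@np.array([x,y,z]) for y,z in ((.023,.009),(.0405,.009),(.0405,-.009))]
    print(x,((proj(s,P)-[185,140])*7).round().tolist())
```

```text
-0.016 [[239.0, 346.0], [269.0, 372.0], [326.0, 350.0]]
-0.02 [[237.0, 334.0], [267.0, 360.0], [324.0, 338.0]]
-0.024 [[235.0, 322.0], [266.0, 348.0], [322.0, 326.0]]
```

Observed finger bottom corners put the tips about 24 mm short of the reported TCP, so at z≈0.036. I'll go 4 mm further and then close.

```bash
python3 -m pendant '{"linear":[[0.001,0,0],[0.002,0,0],[0.003,0,0],[0.003,0,0]],"yaw":[0,0,0,0],"claw":[0.046,0.046,0.046,0.046]}'
python3 -m pendant '{"linear":[[0.001,0,0],[0.001,0,0]],"yaw":[0,0],"claw":[0.046,0.046]}'
```

```text
time_s: 6.33
tool_pos: [0.4939, -0.2441, 0.0095]
orientation: [0.097, 0.7, -0.097, 0.7]
force: [0.5, -0.1, 0.3]
finger_gap: 0.046
time_s: 6.5
tool_pos: [0.494, -0.2441, 0.0093]
orientation: [0.097, 0.7, -0.097, 0.7]
force: [-1.4, 0.5, 6.6]
finger_gap: 0.0462
```

```bash
python3 -m pendant '{"linear":[[0,0,0],[0,0,0],[0,0,0],[0,0,0],[0,0,0]],"yaw":[0,0,0,0,0],"claw":[0.03,0.02,0.015,0.015,0.015]}'
```

```text
time_s: 6.92
tool_pos: [0.4947, -0.2442, 0.0093]
orientation: [0.097, 0.7, -0.097, 0.701]
force: [0.0, 0.8, 5.3]
finger_gap: 0.0248
```

Contact at TCP z=0.0093 puts the tips 20.7 mm behind the reported TCP, and the collar is now between the pads. I'll regrip 2.5 mm higher so the fingertips stay clear of the cover later.

```bash
python3 -m pendant '{"linear":[[0,0,0],[-0.002,0,0],[-0.003,0,0],[-0.003,0,0],[-0.003,0,0],[-0.003,0,0],[-0.003,0,0],[-0.003,0,0]],"yaw":[0,0,0,0,0,0,0,0],"claw":[0.034,0.034,0.034,0.034,0.015,0.015,0.015,0.015]}'
python3 -m pendant '{"linear":[[-0.01,0,0],[-0.03,0,0],[-0.06,0,0],[-0.09,0,0],[-0.12,0,0],[-0.12,0,0],[-0.12,0,0]],"yaw":[0,0,0,0,0,0,0],"claw":[0.015,0.015,0.015,0.015,0.015,0.015,0.015]}'
python3 - <<'E'
from h import *
import pickle
o=arm.get_obs();im=arm.grab_frame("wrist")
pickle.dump(o,open("o9.pkl","wb"))
s=arm.grab_frame("scene")
print(o["tool_pos"],o["force"],o["finger_gap"])
A=cv2.resize(im[180:340,220:420,::-1],None,fx=3,fy=3,interpolation=cv2.INTER_CUBIC)
cv2.imwrite("pics/w9.png",A)
cv2.imwrite("pics/s9.png",cv2.resize(np.clip(s[60:220,145:305,::-1]*2.2,0,255).astype('uint8'),None,fx=3.5,fy=3.5,interpolation=cv2.INTER_CUBIC))
E
```

```text
time_s: 7.58
tool_pos: [0.4939, -0.244, 0.0116]
orientation: [0.097, 0.7, -0.097, 0.7]
force: [0.6, -0.0, -0.7]
finger_gap: 0.0247
time_s: 8.17
tool_pos: [0.495, -0.2446, 0.1337]
orientation: [0.097, 0.699, -0.098, 0.702]
force: [0.4, 0.2, -1.0]
finger_gap: 0.0247
[ 0.49503901 -0.24463388  0.13372032] [ 0.43161126  0.20572533 -1.00786478] 0.024713999150464818
```

View pics/w9.png

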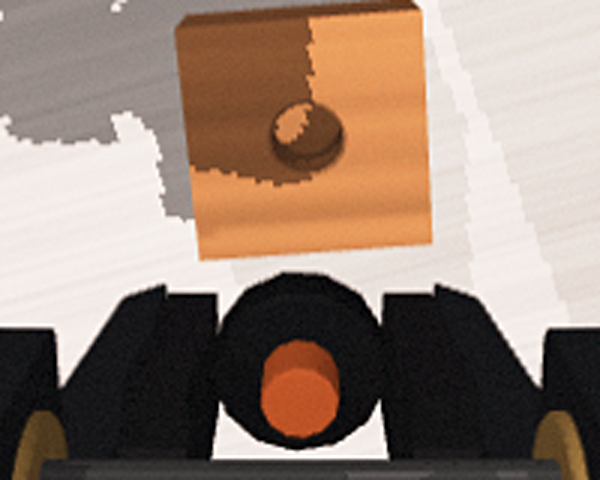

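View pics/s9.png

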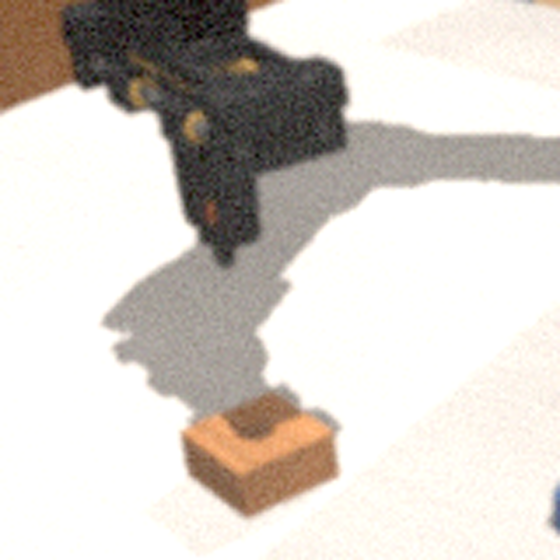

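The rivet is held upright with its pin standing at px (319.8,314.3), and the stand is empty. Next, its offset in the tool frame and the travel to the hole.

Run:
```python
from h import *
import pickle
o=pickle.load(open("o9.pkl","rb"));a=cam("wrist",o)
Rt=R.from_quat(o["orientation"]).as_matrix()
oo,v=ray(a,(319.8,314.3)); q=Rt.T@(oo-o["tool_pos"]);w=Rt.T@v
for x in (-.0354,-.0374,-.0394):print(x,q+w*(x-q[0])/w[0])
o=arm.get_obs();print(totool(o,np.array([.5585,.164,.10])-o["tool_pos"]),Rt.round(4))
```

```text
-0.0354 [-0.0354     -0.00070706  0.00180032]
-0.0374 [-0.0374     -0.00070695  0.00074593]
-0.0394 [-0.0394     -0.00070683 -0.00030845]
[ 0.0313339   0.4104321  -0.04834788] [[ 3.700e-03  2.727e-01  9.621e-01]
 [-1.500e-03  9.621e-01 -2.727e-01]
 [-1.000e+00 -4.000e-04  3.900e-03]]
```

```bash
python3 -m pendant '{"linear":[[0.0,0.41,-0.048],[0.0,0.41,-0.048],[0.0,0.41,-0.048],[0.0,0.41,-0.048],[0.0,0.41,-0.048],[0.0,0.41,-0.048],[0.0,0.41,-0.048],[0.0,0.41,-0.048]],"yaw":[0,0,0,0,0,0,0,0],"claw":[0.015,0.015,0.015,0.015,0.015,0.015,0.015,0.015]}'
python3 -c "
from h import *
o=arm.get_obs();print(totool(o,np.array([.5585,.164,.10])-o['tool_pos']))"
```

```text
time_s: 8.93
tool_pos: [0.5456, 0.0868, 0.1301]
orientation: [0.097, 0.702, -0.098, 0.699]
force: [0.4, -0.3, -0.7]
finger_gap: 0.0247
[ 0.0300257   0.07786156 -0.00853082]
```

```bash
python3 -m pendant '{"linear":[[0.01,0.04,-0.004],[0.02,0.075,-0.008],[0.02,0.078,-0.0085],[0.02,0.078,-0.0085],[0.02,0.078,-0.0085],[0.02,0.078,-0.0085]],"yaw":[0,0,0,0,0,0],"claw":[0.015,0.015,0.015,0.015,0.015,0.015]}'
python3 - <<'E'
from h import *
import pickle
o=arm.get_obs();im=arm.grab_frame("wrist")
pickle.dump(o,open("o10.pkl","wb"))
print(o["tool_pos"],o["force"],abs(o["qvel"]).max(),proj(cam("wrist",o),[.5585,.164,.041]))
cv2.imwrite("pics/w10.png",cv2.resize(im[180:340,220:420,::-1],None,fx=4,fy=3.75,interpolation=cv2.INTER_CUBIC))
E
```

```text
time_s: 9.43
tool_pos: [0.5595, 0.1596, 0.111]
orientation: [0.097, 0.701, -0.099, 0.7]
force: [-0.4, -0.5, -0.5]
finger_gap: 0.0247
[0.55949683 0.15964826 0.11100069] [-0.43399281 -0.47033894 -0.52361033] 0.014713298038967152 [[326.61137782 238.24562779]]
```

View pics/w10.png

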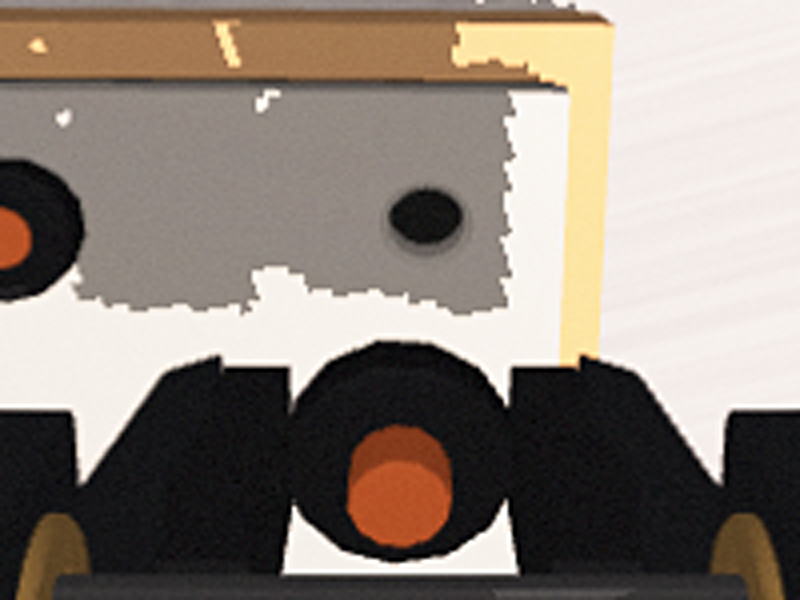

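The hole ring centre is at (326.2,238.4), against a predicted (326.6,238.2). I'll pool the hole estimate and compute the correction.

Run:
```python
from h import *
import pickle
C=[cam("wrist",pickle.load(open(f"o{i}.pkl","rb"))) for i in (1,2,10)]
U=[(324.8,230.8),(288.7,292.1),(326.2,238.4)]
for c,u in zip(C,U): print(atz(c,u,.0415).round(4))
print(atz(cam("top"),(242.1,225.4),.0415).round(4))
o=arm.get_obs();Rt=R.from_quat(o["orientation"]).as_matrix()
print(o["tool_pos"],Rt.round(4).tolist())
oo,v=ray(C[2],(220+400/4-.4,180+504/3.75-.4));q=Rt.T@(oo-o["tool_pos"]);w=Rt.T@v;print(q+w*(-.0374-q[0])/w[0])
print(totool(o,np.array([.5587,.164,.06])-o["tool_pos"]))
```

```text
[0.5588 0.1642 0.0415]
[0.5596 0.1635 0.0415]
[0.5584 0.1637 0.0415]
[0.5583 0.1634 0.0415]
[0.5597649  0.15959973 0.11131516] [[-0.0011, 0.2751, 0.9614], [-0.0021, 0.9614, -0.2751], [-1.0, -0.0023, -0.0004]]
[-0.0374     -0.00079737  0.00019181]
[ 0.05130681  0.00405709 -0.00221209]
```

```bash
python3 -m pendant '{"linear":[[0.02,0.0045,-0.002],[0.045,0.0045,-0.002],[0.064,0.0045,-0.002],[0.064,0.0045,-0.002],[0.064,0.0045,-0.002],[0.064,0.0045,-0.002]],"yaw":[0,0,0,0,0,0],"claw":[0.015,0.015,0.015,0.015,0.015,0.015]}'
python3 - <<'E'
from h import *
o=arm.get_obs();im=arm.grab_frame("wrist");s=arm.grab_frame("scene")
print(o["tool_pos"],o["force"],abs(o["qvel"]).max())
Rt=R.from_quat(o["orientation"]).as_matrix()
riv=o["tool_pos"]+Rt@np.array([0,-.0008,.0004]);print("rivet",riv,"need tool",Rt.T@(np.array([.5587,.1637,riv[2]])-riv))
cv2.imwrite("pics/s11.png",cv2.resize(np.clip(s[200:320,310:430,::-1]*2.0,0,255).astype('uint8'),None,fx=5,fy=5,interpolation=cv2.INTER_CUBIC))
E
```

```text
time_s: 9.98
tool_pos: [0.5601, 0.1665, 0.0487]
orientation: [0.098, 0.7, -0.098, 0.701]
force: [0.1, 0.6, -0.0]
finger_gap: 0.0247
[0.56005187 0.16648944 0.04873317] [ 0.08376054  0.61310518 -0.0251004 ] 0.01380462690501451
rivet [0.56021758 0.1656105  0.04873322] need tool [-2.40462636e-06 -2.25296889e-03 -9.36577962e-04]
```

View pics/s11.png

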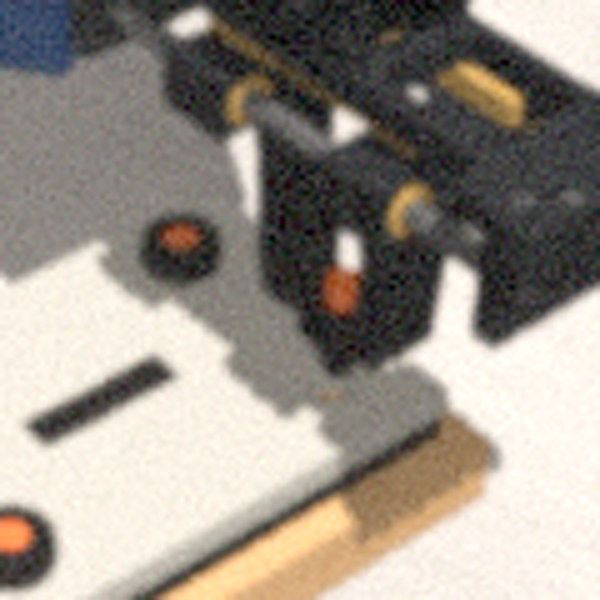

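```bash
python3 -m pendant '{"linear":[[0,-0.002,-0.001],[0,-0.002,-0.001],[0,-0.002,-0.001],[0.003,-0.002,-0.001],[0.003,-0.002,-0.001]],"yaw":[0,0,0,0,0],"claw":[0.015,0.015,0.015,0.015,0.015]}'
python3 - <<'E'
from h import *
o=arm.get_obs()
Rt=R.from_quat(o["orientation"]).as_matrix()
riv=o["tool_pos"]+Rt@np.array([0,-.0008,.0004]);print("rivet",riv,"need tool",Rt.T@(np.array([.5587,.1637,riv[2]])-riv))
E
```

```text
time_s: 10.5
tool_pos: [0.5576, 0.1656, 0.0444]
orientation: [0.097, 0.7, -0.097, 0.7]
force: [-0.2, -0.2, -0.6]
finger_gap: 0.0244
rivet [0.55776917 0.16472012 0.04442197] need tool [-2.21877176e-07 -7.28185095e-04  1.17338895e-03]
```

```bash
python3 -m pendant '{"linear":[[0,-0.0005,0.0005],[0,-0.0005,0.0005],[0.0015,-0.0005,0.0005],[0.003,-0.0005,0.0005],[0.0045,-0.0005,0.0005],[0.006,-0.0005,0.0005],[0.006,-0.0005,0.0005]],"yaw":[0,0,0,0,0,0,0],"claw":[0.015,0.015,0.015,0.015,0.015,0.015,0.015]}'
python3 - <<'E'
from h import *
o=arm.get_obs()
Rt=R.from_quat(o["orientation"]).as_matrix()
riv=o["tool_pos"]+Rt@np.array([0,-.0008,.0004]);print("rivet",riv,"need tool",Rt.T@(np.array([.5587,.1637,riv[2]])-riv),o["force"],o["wrist_torque"])
E
```

```text
time_s: 11.08
tool_pos: [0.5578, 0.1649, 0.0383]
orientation: [0.097, 0.701, -0.097, 0.7]
force: [0.5, 0.1, -0.9]
finger_gap: 0.0246
rivet [0.55801065 0.16404778 0.0383051 ] need tool [-3.43404417e-07 -1.47001796e-04  7.57990452e-04] [ 0.45316571  0.13011885 -0.91929168] [-0.04316137 -0.01534505 -0.00229988]
```

```bash
python3 -m pendant '{"linear":[[0.001,0,0.0005],[0.002,0,0.0005],[0.003,0,0.0005],[0.004,0,0.0005],[0.004,0,0.0005]],"yaw":[0,0,0,0,0],"claw":[0.015,0.015,0.015,0.015,0.015]}'
```

```text
time_s: 11.5
tool_pos: [0.5584, 0.1649, 0.0345]
orientation: [0.097, 0.7, -0.097, 0.7]
force: [0.6, -0.9, 0.3]
finger_gap: 0.0247
```

Run:
```python
from h import *
o=arm.get_obs();s=arm.grab_frame("scene");im=arm.grab_frame("wrist")
print(o["tool_pos"],o["force"],o["wrist_torque"])
cv2.imwrite("pics/s12.png",np.hstack([cv2.resize(np.clip(s[230:300,340:410,::-1]*2.0,0,255).astype('uint8'),None,fx=6,fy=6,interpolation=cv2.INTER_CUBIC),cv2.resize(im[200:340,260:380,::-1],None,fx=3,fy=3)]))
```

```text
[0.55843317 0.16485215 0.03449969] [ 0.59189534 -0.93206529  0.29782511] [-0.01284031  0.02048149  0.02888387]
```

View pics/s12.png

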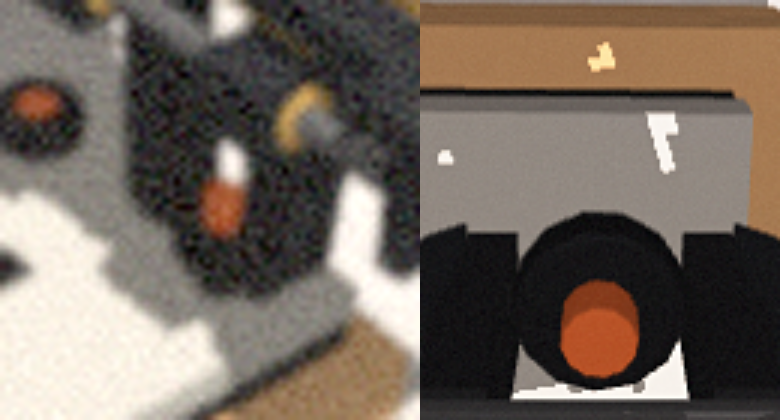

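The shank tip is about 4 mm below the cover's surface with no load, so it has entered the hole. I'll go on down.

```bash
python3 -m pendant '{"linear":[[0.0015,0,0],[0.003,0,0],[0.0045,0,0],[0.006,0,0],[0.007,0,0],[0.007,0,0]],"yaw":[0,0,0,0,0,0],"claw":[0.015,0.015,0.015,0.015,0.015,0.015]}'
```

```text
time_s: 12.1
tool_pos: [0.5584, 0.1648, 0.0274]
orientation: [0.097, 0.701, -0.097, 0.7]
force: [0.2, -0.1, -0.7]
finger_gap: 0.0249
```

```bash
python3 -m pendant '{"linear":[[0.001,0,0],[0.002,0,0],[0.002,0,0]],"yaw":[0,0,0],"claw":[0.015,0.015,0.015]}';python3 -m pendant '{"linear":[[0.001,0,0],[0.002,0,0],[0.002,0,0]],"yaw":[0,0,0],"claw":[0.015,0.015,0.015]}'
```

```text
time_s: 12.35
tool_pos: [0.5585, 0.1648, 0.0255]
orientation: [0.097, 0.7, -0.097, 0.7]
force: [0.1, 0.1, -0.5]
finger_gap: 0.0244
time_s: 12.6
tool_pos: [0.5586, 0.1649, 0.0238]
orientation: [0.097, 0.7, -0.097, 0.7]
force: [-1.0, -0.9, 2.4]
finger_gap: 0.0247
```

```bash
python3 -m pendant '{"linear":[[0.0005,0,0],[0.001,0,0],[0.001,0,0]],"yaw":[0,0,0],"claw":[0.015,0.015,0.015]}'
python3 - <<'E'
from h import *
o=arm.get_obs();s=arm.grab_frame("scene")
print(o["tool_pos"],o["force"])
cv2.imwrite("pics/s13.png",cv2.resize(np.clip(s[220:300,330:410,::-1]*2.4,0,255).astype('uint8'),None,fx=7,fy=7,interpolation=cv2.INTER_CUBIC))
E
```

```text
time_s: 12.85
tool_pos: [0.5586, 0.1649, 0.0228]
orientation: [0.097, 0.7, -0.097, 0.7]
force: [-0.8, 0.4, 2.0]
finger_gap: 0.0248
[0.55863752 0.16491833 0.02275498] [-0.83810613  0.35127063  2.02930311]
```

View pics/s13.png

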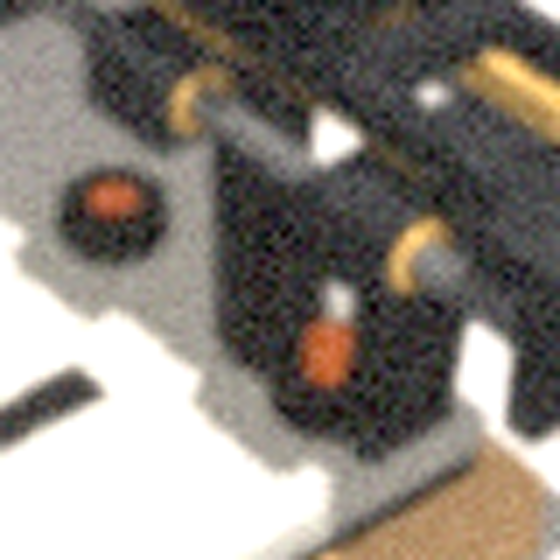

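```bash
for i in 1 2 3; do python3 -m pendant '{"linear":[[0.0005,0,0],[0.001,0,0],[0.001,0,0]],"yaw":[0,0,0],"claw":[0.015,0.015,0.015]}' | grep -E 'pos|force'; done
```

```text
tool_pos: [0.5586, 0.1649, 0.0216]
force: [0.8, 0.1, 2.2]
tool_pos: [0.5586, 0.1649, 0.0207]
force: [-0.7, -0.0, 3.3]
tool_pos: [0.5586, 0.1649, 0.0199]
force: [-0.8, -0.4, 6.1]
```

The force has reached 6 N, so the collar is seated and the cover has dropped onto its foam. I'll release and look.

```bash
python3 -m pendant '{"linear":[[0,0,0],[0,0,0],[0,0,0],[-0.01,0,0],[-0.03,0,0],[-0.06,0,0],[-0.08,0,0],[-0.08,0,0]],"yaw":[0,0,0,0,0,0,0,0],"claw":[0.045,0.045,0.045,0.045,0.045,0.045,0.045,0.045]}'
python3 -m pendant '{"linear":[[0,0,0],[0,0,0]],"yaw":[0,0],"claw":[0.03,0.0]}'
python3 - <<'E'
from h import *
import pickle
o=arm.get_obs();im=arm.grab_frame("wrist")
pickle.dump(o,open("o14.pkl","wb"))
s=arm.grab_frame("scene")
print(o["tool_pos"],o["force"],proj(cam("wrist",o),[.5586,.164,.0605]))
cv2.imwrite("pics/w14.png",cv2.resize(im[180:340,220:420,::-1],None,fx=4,fy=3.75,interpolation=cv2.INTER_CUBIC))
cv2.imwrite("pics/s14.png",cv2.resize(np.clip(s[230:330,260:400,::-1]*2,0,255).astype('uint8'),None,fx=5,fy=5,interpolation=cv2.INTER_CUBIC))
E
```

```text
time_s: 14.32
tool_pos: [0.5613, 0.1659, 0.1041]
orientation: [0.099, 0.698, -0.096, 0.703]
force: [-0.4, 0.5, 0.5]
finger_gap: 0.0453
time_s: 14.48
tool_pos: [0.5581, 0.1645, 0.0994]
orientation: [0.097, 0.701, -0.097, 0.7]
force: [0.6, -0.2, -1.0]
finger_gap: 0.0336
[0.5581461  0.16447776 0.0994177 ] [ 0.59641552 -0.1501896  -0.96541039] [[320.41910453 255.75109233]]
```

View pics/w14.png

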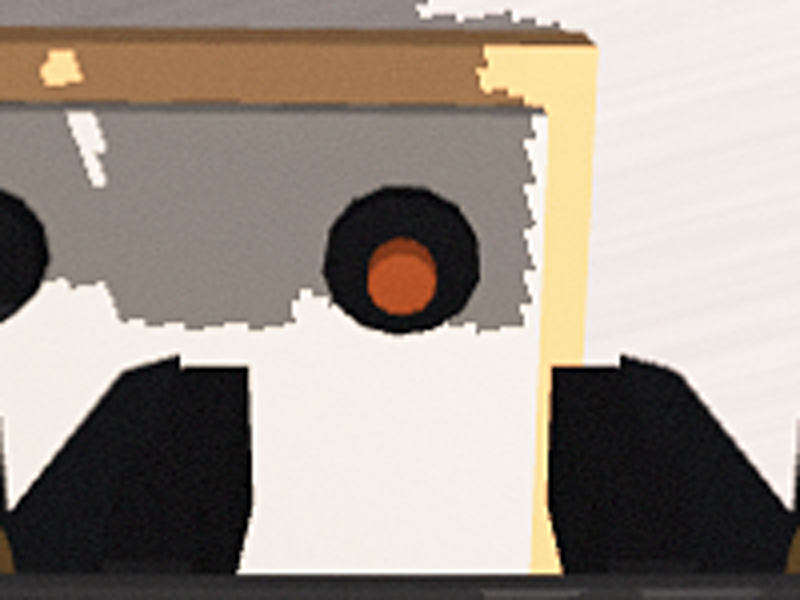

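View pics/s14.png

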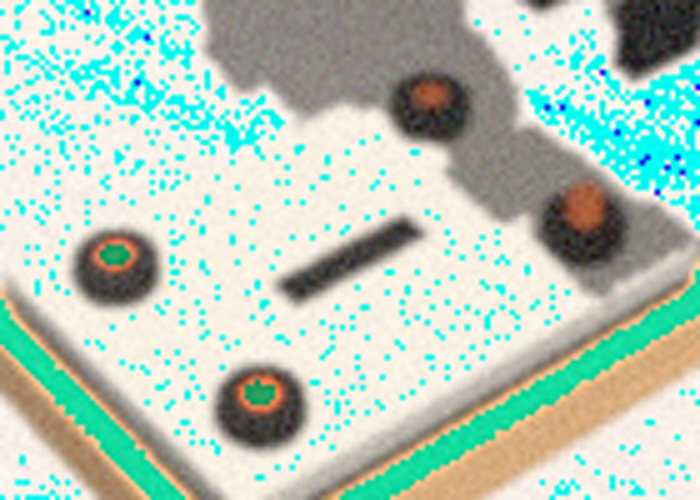

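The rivet sits in the hole with its pin upright. Pin top is at wrist (320.2,253.7) and scene (376.8,268.6). I'll check its height against the fitted rivets.

Run:
```python
from h import *
import pickle
o=pickle.load(open("o14.pkl","rb"));a=cam("wrist",o);s=cam("scene")
print(tri([a,s],[(320.2,253.7),(376.8,268.6)]))
for z in (.0415,.0515,.0605): print(z,proj(s,[.5585,.164,z]),((proj(s,[.5585,.164,z])-[260,230])*5).round())
o=arm.get_obs();print(o["tool_pos"],o["force"],totool(o,np.array([.5585,.164,.06])-o["tool_pos"]))
```

```text
(array([0.55859167, 0.1636967 , 0.05652718]), [array([-0.25,  0.19]), array([0.13, 0.04])])
0.0415 [[376.59311552 276.19623984]] [[583. 231.]]
0.0515 [[376.95245797 271.22016947]] [[585. 206.]]
0.0605 [[377.2797575  266.67048457]] [[586. 183.]]
[0.55771381 0.16440457 0.09867693] [ 0.82486754  0.23481493 -0.77020241] [ 0.03867555 -0.00012133  0.0009346 ]
```

The pin top is at z≈0.0565, proud of the collar, and the cover seems to have kept part of its drop. Next I'll close the fingers and come down over the pin.

```bash
python3 -m pendant '{"linear":[[0.01,0,0.001],[0.02,0,0.001],[0.03,0,0.001],[0.04,0,0.001],[0.05,0,0.001],[0.05,0,0.001],[0.05,0,0.001],[0.05,0,0.001]],"yaw":[0,0,0,0,0,0,0,0],"claw":[0,0,0,0,0,0,0,0]}'
python3 - <<'E'
from h import *
o=arm.get_obs();im=arm.grab_frame("wrist");s=arm.grab_frame("scene")
print(o["tool_pos"],o["force"],o["finger_gap"],totool(o,np.array([.5586,.1638,.035])-o["tool_pos"]))
cv2.imwrite("pics/s15.png",np.hstack([cv2.resize(np.clip(s[230:300,340:410,::-1]*1.7,0,255).astype('uint8'),None,fx=6,fy=6,interpolation=cv2.INTER_CUBIC),cv2.resize(im[200:340,260:380,::-1],None,fx=3,fy=3)]))
E
```

```text
time_s: 15.25
tool_pos: [0.5597, 0.1648, 0.0497]
orientation: [0.097, 0.7, -0.097, 0.7]
force: [-0.0, 0.7, 0.4]
finger_gap: 0.0005
[0.55968486 0.16475512 0.04972947] [-0.01684962  0.67647438  0.38225073] 0.0004966504350602397 [ 0.01472901 -0.00121849 -0.00078617]
```

View pics/s15.png

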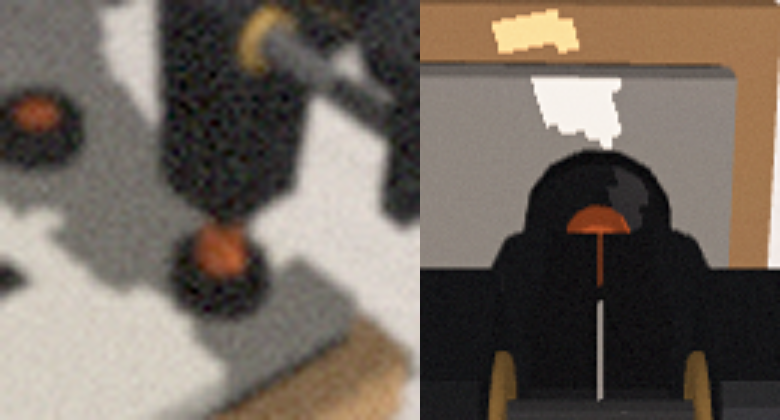

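```bash
python3 -m pendant '{"linear":[[0.003,-0.001,-0.0005],[0.006,-0.001,-0.0005],[0.008,-0.001,-0.0005],[0.008,-0.001,-0.0005]],"yaw":[0,0,0,0],"claw":[0,0,0,0]}'
python3 -m pendant '{"linear":[[0.0005,0,0],[0.001,0,0],[0.001,0,0]],"yaw":[0,0,0],"claw":[0,0,0]}'
for i in 1 2; do python3 -m pendant '{"linear":[[0.0005,0,0],[0.001,0,0],[0.001,0,0]],"yaw":[0,0,0],"claw":[0,0,0]}' | grep -E 'pos|force'; done
```

```text
time_s: 15.68
tool_pos: [0.5585, 0.1636, 0.0413]
orientation: [0.097, 0.701, -0.097, 0.7]
force: [-0.5, 0.5, -0.1]
finger_gap: 0.0004
time_s: 15.93
tool_pos: [0.5588, 0.1638, 0.0407]
orientation: [0.097, 0.7, -0.097, 0.7]
force: [-0.0, 1.0, -0.1]
finger_gap: 0.0
tool_pos: [0.5587, 0.1638, 0.0396]
force: [0.6, -0.6, -0.6]
tool_pos: [0.5587, 0.1638, 0.0386]
force: [0.6, -0.3, -0.5]
```

```bash
for i in 1 2 3 4; do python3 -m pendant '{"linear":[[0.0005,0,0],[0.001,0,0],[0.001,0,0]],"yaw":[0,0,0],"claw":[0,0,0]}' | grep -E 'time|pos|force'; done
```

```text
time_s: 16.68
tool_pos: [0.5588, 0.1639, 0.0378]
force: [-0.7, -0.2, 1.6]
time_s: 16.93
tool_pos: [0.5588, 0.1639, 0.037]
force: [-1.3, 0.4, 5.8]
time_s: 17.18
tool_pos: [0.5589, 0.164, 0.0362]
force: [-0.7, 0.3, 7.7]
time_s: 17.43
tool_pos: [0.5589, 0.1642, 0.0355]
force: [-2.9, 0.4, 9.7]
```

```bash
for i in 1 2 3 4; do python3 -m pendant '{"linear":[[0.0005,0,0],[0.0007,0,0],[0.0007,0,0]],"yaw":[0,0,0],"claw":[0,0,0]}' | grep -E 'time|pos|force'; done
```

```text
time_s: 17.68
tool_pos: [0.5589, 0.1642, 0.035]
force: [-2.8, -0.4, 9.8]
time_s: 17.93
tool_pos: [0.5589, 0.1641, 0.0343]
force: [-2.1, -1.3, 10.9]
time_s: 18.18
tool_pos: [0.5589, 0.1642, 0.0336]
force: [-2.9, -0.1, 10.8]
time_s: 18.43
tool_pos: [0.5589, 0.1641, 0.0329]
force: [-2.3, 0.8, 10.4]
```

The force has levelled at about 10.8 N, so the pin is sliding. I'll follow it down.

```bash
for i in 1 2 3 4 5 6; do python3 -m pendant '{"linear":[[0.0005,0,0],[0.001,0,0],[0.001,0,0]],"yaw":[0,0,0],"claw":[0,0,0]}' | grep -E 'time|pos|force'; done
```

```text
time_s: 18.68
tool_pos: [0.5589, 0.1641, 0.0319]
force: [-2.5, -0.2, 11.0]
time_s: 18.93
tool_pos: [0.5589, 0.1642, 0.0309]
force: [-2.4, -0.2, 10.9]
time_s: 19.18
tool_pos: [0.5589, 0.1641, 0.0299]
force: [-2.2, -0.4, 10.5]
time_s: 19.43
tool_pos: [0.5589, 0.1641, 0.0289]
force: [-2.1, -0.5, 10.7]
time_s: 19.68
tool_pos: [0.5589, 0.1641, 0.0279]
force: [-1.9, -0.5, 10.9]
time_s: 19.93
tool_pos: [0.5589, 0.1641, 0.0269]
force: [-1.5, -0.0, 11.0]
```

```bash
for i in 1 2 3 4; do python3 -m pendant '{"linear":[[0.0005,0,0],[0.0006,0,0],[0.0006,0,0]],"yaw":[0,0,0],"claw":[0,0,0]}' | grep -E 'time|pos|force'; done
```

```text
time_s: 20.18
tool_pos: [0.5589, 0.1641, 0.0264]
force: [-1.6, 0.8, 10.9]
time_s: 20.43
tool_pos: [0.559, 0.1641, 0.0259]
force: [-2.4, -0.4, 12.5]
time_s: 20.68
tool_pos: [0.559, 0.1642, 0.0255]
force: [-3.1, -0.6, 14.6]
time_s: 20.93
tool_pos: [0.559, 0.1642, 0.0251]
force: [-3.3, -0.8, 15.6]
```

The force rose past the plateau to 15.6 N after about 9 mm of travel, so the pin is at its stop. I'll lift off and check.

```bash
python3 -m pendant '{"linear":[[-0.005,0,0],[-0.015,0,0],[-0.04,0,0],[-0.075,0,0],[-0.075,0,0],[-0.075,0,0]],"yaw":[0,0,0,0,0,0],"claw":[0,0,0,0,0.03,0.05]}'
python3 -m pendant '{"linear":[[0,0,0],[0,0,0],[0,0,0]],"yaw":[0,0,0],"claw":[0.06,0.06,0.06]}'
python3 - <<'E'
from h import *
import pickle
o=arm.get_obs();im=arm.grab_frame("wrist")
pickle.dump(o,open("o16.pkl","wb"))
s=arm.grab_frame("scene");t=arm.grab_frame("top")
print(o["time_s"],o["tool_pos"],o["force"],o["finger_gap"],proj(cam("wrist",o),[.5586,.1638,.0515]))
cv2.imwrite("pics/w16.png",cv2.resize(im[180:340,220:420,::-1],None,fx=4,fy=3.75,interpolation=cv2.INTER_CUBIC))
cv2.imwrite("pics/s16.png",cv2.resize(np.clip(s[230:330,260:400,::-1]*1.3,0,255).astype('uint8'),None,fx=5,fy=5,interpolation=cv2.INTER_CUBIC))
cv2.imwrite("pics/t16.png",t[:,:,::-1])
E
```

```text
time_s: 21.43
tool_pos: [0.5602, 0.1642, 0.1003]
orientation: [0.098, 0.699, -0.097, 0.702]
force: [-0.1, -0.3, -0.9]
finger_gap: 0.0116
time_s: 21.68
tool_pos: [0.5579, 0.1633, 0.0973]
orientation: [0.097, 0.701, -0.098, 0.7]
force: [0.8, 0.2, 0.1]
finger_gap: 0.0318
21.6833 [0.55790596 0.16333326 0.09728533] [0.76527099 0.21043245 0.060795  ] 0.031776613982530615 [[321.9850587  252.43169211]]
```

View pics/w16.png

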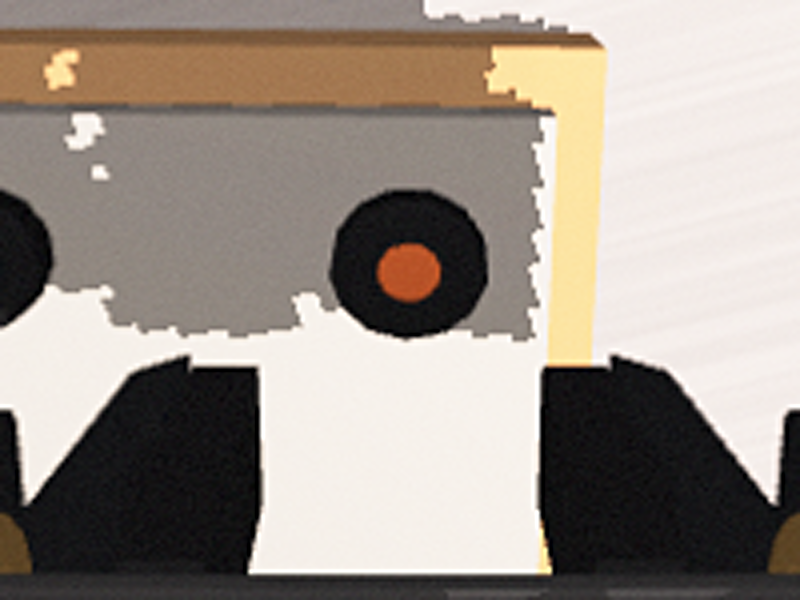

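View pics/s16.png

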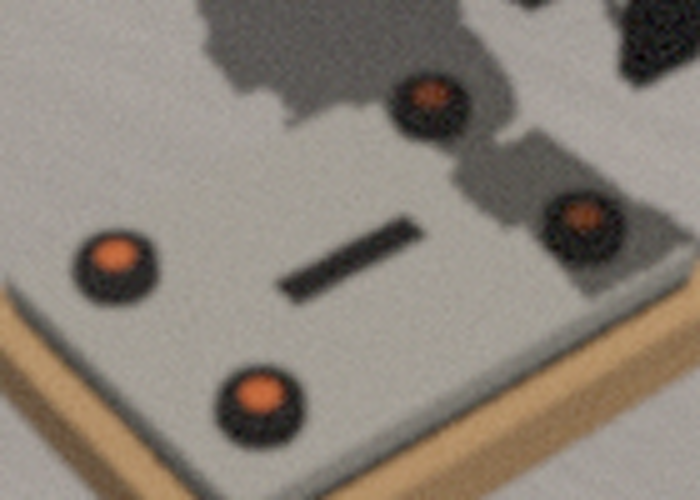

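View pics/t16.png

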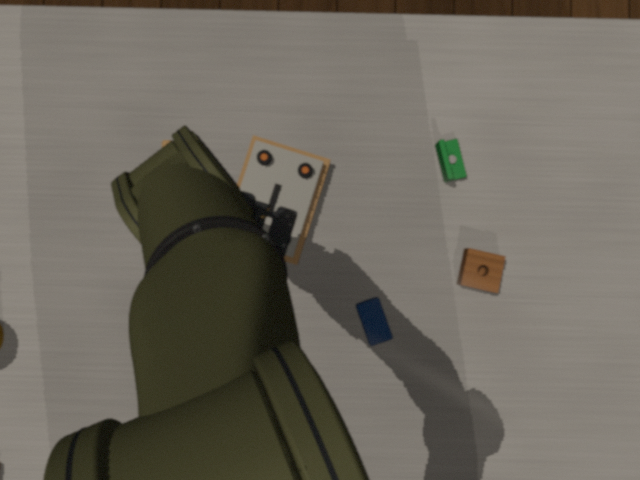

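The new pin is a plain disc at w16 (409,272) with no side wall showing, and in the scene view it looks like the fitted rivets. The wax, guide and stand have not moved. I'll hand in.

```bash
python3 -c "
from workcell import arm
print(arm.hand_in())"
```

```text
the job is handed in; nothing more can be done
None
```

The rivet is in the cover's open hole with its pin pressed flush, and the job was handed in at about 22 s of the 51 s allowed.

- **Seating:** I pushed the rivet in by its collar with the pin still standing. The last reading was 6 N when the collar sat on the cover. After I let go, the pictures showed the collar seated and the pin proud.
- **Locking:** I pressed the pin with the closed fingers. It slid at about 11 N over roughly 9 mm. The force then rose to 15.6 N, the highest on the cover and below the 20 N limit, and I lifted off.
- **Last checks:**
  - The wrist and scene pictures show the pin flush, looking like the other rivets.
  - The wax and bevel guide are where they started, and the gripper is clear.
  - The arm hid the file and thermometer in the last top picture. I moved nothing near them, but did not confirm their places.

Three things disagreed along the way:
- **Finger length:** The fingertips turned out to be about 21 mm short of the reported TCP. My first grasp therefore closed on nothing, without touching the rivet. I found the offset from the pictures and a 6.6 N touch on the stand, then regripped.
- **Collar width:** The gripper read 24.7 mm on the 26 mm collar.
- **Pin height:** With the pin still up, its top measured about 4 mm lower than expected by camera, but only about 2 mm lower by touch. I took this as the cover keeping part of its drop plus camera error.

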